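Queue the sample jars for weighing, smallest next to the balance

TASK

Line up the four sample jars on the row of four marks on the strip in order of size, the smallest on the end mark next to the balance and the largest at the far end, one jar standing upright and centred on each mark. Keep the jars upright throughout, and leave the glass beaker where it is.

Things in the scene. Friction and masses are not known exactly. Their poses are not given: they have to be found in the camera images.
- jar_1: the smallest of four alike white plastic sample jars with grey screw lids: an upright cylinder 34 mm in diameter (body and lid alike) and 46 mm tall with the lid, about 50 g, closed and rigid, loose on the bench. Origin: centre of its underside; z up along the jar
- jar_2: the second smallest of four alike white plastic sample jars with grey screw lids: an upright cylinder 42 mm in diameter (body and lid alike) and 58 mm tall with the lid, about 90 g, closed and rigid, loose on the bench. Origin: centre of its underside; z up along the jar
- jar_3: the second largest of four alike white plastic sample jars with grey screw lids: an upright cylinder 50 mm in diameter (body and lid alike) and 70 mm tall with the lid, about 150 g, closed and rigid, loose on the bench. Origin: centre of its underside; z up along the jar
- jar_4: the largest of four alike white plastic sample jars with grey screw lids: an upright cylinder 58 mm in diameter (body and lid alike) and 82 mm tall with the lid, about 230 g, closed and rigid, loose on the bench. Origin: centre of its underside; z up along the jar
- mark_a: one end mark of the row: a flat white spot 40 mm across in a black ring 48 mm across, with a black centre dot, on a fixed flat aluminium strip (90 x 350 mm, top 8 mm above the bench). Marks a, b, c, d lie in this order in a straight row, 84 mm apart. Origin: its centre, on the strip's top; y along the row from mark_a to mark_d, z up. Either end may be the one next to the balance
- mark_b: the mark next to mark_a: a flat white spot 40 mm across in a black ring 48 mm across, with a black centre dot, on a fixed flat aluminium strip (90 x 350 mm, top 8 mm above the bench). Marks a, b, c, d lie in this order in a straight row, 84 mm apart. Origin: its centre, on the strip's top; y along the row from mark_a to mark_d, z up. Either end may be the one next to the balance
- mark_c: the mark between mark_b and mark_d: a flat white spot 40 mm across in a black ring 48 mm across, with a black centre dot, on a fixed flat aluminium strip (90 x 350 mm, top 8 mm above the bench). Marks a, b, c, d lie in this order in a straight row, 84 mm apart. Origin: its centre, on the strip's top; y along the row from mark_a to mark_d, z up. Either end may be the one next to the balance
- mark_d: the end mark next to mark_c: a flat white spot 40 mm across in a black ring 48 mm across, with a black centre dot, on a fixed flat aluminium strip (90 x 350 mm, top 8 mm above the bench). Marks a, b, c, d lie in this order in a straight row, 84 mm apart. Origin: its centre, on the strip's top; y along the row from mark_a to mark_d, z up. Either end may be the one next to the balance
- balance: a fixed white laboratory balance with a round steel pan (120 mm across) on top, footprint 190 x 150 mm, 62 mm high, standing past one end of the row of marks: 160 mm along the row from that end mark and 100 mm farther from the robot (a blue-capped tube rack, 110 mm wide and 68 mm high, stands likewise at the other end). Origin: centre of its underside
- beaker: an empty glass beaker, 64 mm across and 60 mm tall, standing loose among the jars, to be left where it is. Origin: centre of its underside
Things that resemble listed ones, but are neither listed nor needed, are in the scene too. What is shaped like the jar_1 but pink is not meant. What is shaped like the jar_4 but blue is not meant.

How it is judged:
By the outcome, as a careful person would: the job done as asked, in the order asked, and still so for the second after the job is handed in, with the robot touching nothing.
It also fails if it takes over 99 s, if anything falls off the work surface, if the arm or the gripper's body presses on something with over 40 N, if the wrist force passes 120 N, or if a joint passes its speed limit or range.

ROBOT

A 6-joint arm with a two-finger parallel gripper is mounted at the origin on the work surface. World frame = base frame: x ahead of the robot, y to its left, z up, the work surface at z = 0. Lengths are in m, angles in rad, forces in N, time in s.
With the tool pointing down it reaches from about 0.25 to 0.725 m from the base axis. Payload 4 kg.
Tool frame: the origin (TCP) lies midway between the tips of the shut fingers; the grasp point (between the pads) lies 19 mm behind it; z points along the fingers, y is the line along which they close (so a half turn about z gives the same grasp; the last joint's range is limited). The gripper opens to 85 mm and grips with 20 to 120 N. Pads are 22 mm wide; open, the fingers measure 114 mm over their backs; the gripper's body (76 mm by 85 mm) begins 54 mm behind the grasp point. The pads swing forward as they close: fully open they stand 13 mm farther back than shut.
Start: joints at [1.102, 0.241, 0.005, 1.335, 0, 1.571], TCP at [0.226, 0.446, 0.199] pointing down, gripper open.
Joint ranges: [-2.72, 2.72], [-1.05, 1.87], [-1.09, 1.28], [-1.99, 2.15], [-1.42, 1.44], [-3.14, 3.14]. Speed limits (rad/s): [2.79, 2.79, 3.14, 3.14, 3.14, 3.14].

INTERFACE

Orientations are given as a unit quaternion [x, y, z, w].
In Python, from workcell import get_obs, imaging, workorder gives the robot as it stands.
- The arm moves only by the shell command python3 -m jog 'ROWS'. ROWS is 1 to 10 rows, parted by a bar, with the numbers parted by spaces; each row has 7 numbers: a rotation vector rx, ry, rz in fractions of the full range, 1 being 4 rad, then dx, dy, dz in a scale on which 1.0 is 0.8 m, then the finger opening in m; each row is the pose to reach, as a shift and turn from the pose commanded when the command began, along the tool's axes at that moment; what a row does not reach only later rows make up. A row lasts 1/8 s, in which the tool goes at most 0.0625 m and 0.188 rad, less where a joint would pass 70% of its speed; a pose out of reach is approached as far as the arm can. The fingers move at their own pace and stop on an object; the grip force is fixed at half the most. Time passes only in rows, so rows that do not move let the fingers close. It prints the time, the measured TCP pose, the force, the opening and the grip force at its end. Input that does not fit is refused with a message, and nothing moves.
- get_obs(): the state, without advancing time (a new reading comes with each control period).
- imaging.camera(name): name is "scene" or "top" or "wrist"; returns (picture, depth): 400x640x3 uint8, red, green, blue; 400x640 float32, m along the optical axis (not along the pixel's ray), 0 where there is no reading.
- imaging.calibration(name): a dict with "mtx" (3x3 intrinsics, pixels), "R" (3x3) and "t" (3): a world point X has camera coordinates R X + t. Camera axes: x right, y down, z forward; pixel columns grow to the right and rows downward; lengths in m; the calibration is good to about 2 mm. A picture is of the moment at which its call begins: read the wrist's pose just before it. calibration takes no time and is no camera call; for the wrist camera it gives the pose at the moment of the call.
- workorder.job_done(): hands the job in; it is judged then, once.
The state is a dict: "clock": time; "joint_pos": joint angles; "joint_vel": joint speeds; "tau": joint torques, N m; "eef_pos": TCP position; "tool_rot": TCP orientation; "ft_force": force on the tool from outside, world axes, zero at the start; "ft_torque": the same for the moment, N m; "grip_width": finger opening in m; "grasp_force": force on a finger pad.
Only numpy, scipy, OpenCV 4.12 (cv2) and the standard library are available. Lean on these libraries where they do the work, as an engineer would, in place of code of your own. Each camera call takes 0.05 s, during which the arm holds its last target. There are 200 camera calls.

## Working session

There is one attempt and no reset: what is moved stays moved. The work goes in short steps, Python scripts to look and compute and a shell command to move; the robot and the scene stay as the last step left them, time stands still between calls to the robot, and variables do not carry over. Pictures are saved under pics/ and viewed, at most 14 in all, crops included, and the job is handed in when it is done.

```bash
ls; mkdir -p pics; python3 - <<'E'
from workcell import get_obs, imaging
import cv2,numpy as np
o=get_obs();print(o)
for n in("top","scene"):
    p,d=imaging.camera(n);cv2.imwrite(f"pics/{n}0.png",p[:,:,::-1]);np.savez(f"{n}0.npz",p=p,d=d,**imaging.calibration(n));print(imaging.calibration(n))
E
```

```text
pics
{'clock': 0.0, 'joint_pos': array([ 1.10196740e+00,  2.41428479e-01,  3.74092763e-03,  1.33518145e+00,
       -2.44716364e-05,  1.57081630e+00]), 'joint_vel': array([-1.20622488e-03,  8.46471827e-04, -1.87486688e-03, -1.32053043e-03,
        2.01315977e-05,  1.82968349e-03]), 'tau': array([ 7.60278017e-04, -3.72316504e+01,  2.52409297e+01,  1.69951678e-02,
        1.50840629e-04, -9.31045832e-06]), 'eef_pos': array([0.22561882, 0.4454343 , 0.19761164]), 'tool_rot': array([ 2.32283080e-01,  9.72647673e-01, -1.01083803e-03, -2.28802357e-04]), 'ft_force': array([-0.56032528, -0.40546198, -0.66244994]), 'ft_torque': array([-0.05728169,  0.04792463,  0.01978975]), 'grasp_force': 0.0, 'grip_width': 0.08571332536689615}
{'mtx': array([[480.52929226,   0.        , 325.02427984],
       [  0.        , 480.52929226, 199.49551467],
       [  0.        ,   0.        ,   1.        ]]), 'R': array([[-0.00530082, -0.99991641,  0.01179339],
       [-0.99568326,  0.00418478, -0.0927218 ],
       [ 0.09266469, -0.01223399, -0.99562221]]), 't': array([0.01685951, 0.54722833, 1.04261249])}
{'mtx': array([[385.5524052 ,   0.        , 314.42085905],
       [  0.        , 385.5524052 , 201.27612036],
       [  0.        ,   0.        ,   1.        ]]), 'R': array([[-0.15188218,  0.98830618, -0.01351663],
       [ 0.83703357,  0.12133789, -0.53352781],
       [-0.52564875, -0.09234724, -0.84567451]]), 't': array([ 0.07862915, -0.468422  ,  1.22320318])}
```

View pics/top0.png

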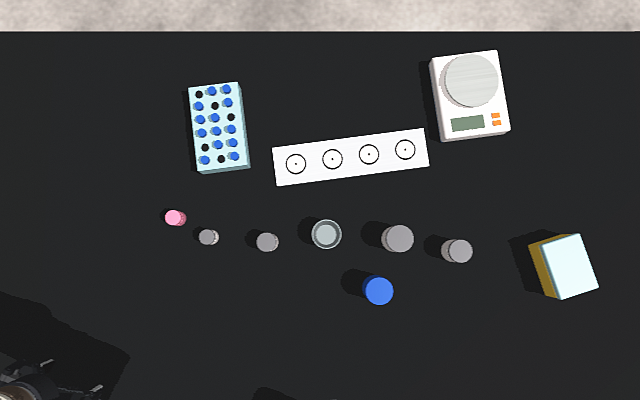

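View pics/scene0.png

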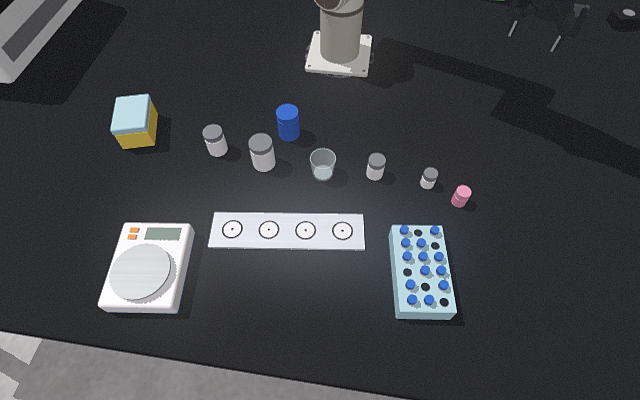

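The top view shows a left-to-right row: pink decoy (174,217), jar_1 (208,237), jar_2 (267,242), beaker (326,234), jar_4 (398,238) and jar_3 (457,251). The blue decoy is at (378,290). The marks are at (296,164), (332,159), (369,154) and (405,149), and the balance is at (470,95). So jar_1 goes to the mark at (405,149) and jar_4 to (296,164). The scene view agrees.

```bash
cat > h.py <<'E'
import numpy as np,cv2
def cloud(f):
    c=np.load(f);d=c['d'];v,u=np.indices(d.shape)
    P=np.stack([(u-c['mtx'][0,2])/c['mtx'][0,0]*d,(v-c['mtx'][1,2])/c['mtx'][1,1]*d,d],-1)
    return c,(P-c['t'])@c['R']
def proj(c,X): q=c['R']@X+c['t'];q=c['mtx']@q;return q[:2]/q[2]
def ray(c,uv):
    return -c['R'].T@c['t'], c['R'].T@np.linalg.solve(c['mtx'],[*uv,1])
def tri(rs):
    A=0;b=0
    for o,d in rs:
        d=d/np.linalg.norm(d);M=np.eye(3)-np.outer(d,d);A=A+M;b=b+M@o
    return np.linalg.solve(A,b)
E
python3 - <<'E'
from h import *
np.set_printoptions(precision=4,suppress=True)
T,PT=cloud("top0.npz");S,PS=cloud("scene0.npz")
print("cams",ray(T,(0,0))[0],ray(S,(0,0))[0])
for n,tu,su,h in [("j1",(208,237),(429,172),.046),("j2",(267,242),(376,158),.058),("bk",(326,234),(322,157),.06),("j4",(398,238),(261,142),.082),("j3",(457,251),(212,132),.07),("blue",(378,290),(287,112),.082),("pink",(174,217),(462,190),.046)]:
    out=[]
    for c,P,uv in((T,PT,tu),(S,PS,su)):
        u,v=uv;Q=P[v-25:v+26,u-25:u+26]
        zt=np.median(P[v-2:v+3,u-2:u+3,2]); m=(abs(Q[...,2]-zt)<.005).astype('u1')
        k,l=cv2.connectedComponents(m);m=l==l[25,25]
        q=Q[m];cc,r=cv2.minEnclosingCircle(q[:,:2].astype('f4'))
        out+=[np.r_[cc,zt],r*2]
        vv,uu=np.nonzero(m); out.append(np.array([uu.mean()+u-25,vv.mean()+v-25]))
    print(n,out[0],out[1],out[3],out[4],"tri",tri([ray(T,out[2]),ray(S,out[5])]))
def dot(c,uv,r=4):
    p=c['p'].astype(float).mean(2);u,v=uv;w=255-p[v-r:v+r+1,u-r:u+r+1];w=np.clip(w-w.min()-60,0,None)
    y,x=np.indices(w.shape);return np.array([(w*x).sum()/w.sum()+u-r,(w*y).sum()/w.sum()+v-r])
for tu,su in zip([(405,149),(369,154),(332,159),(296,164)],[(232,229),(269,229),(305,230),(342,230)]):
    a,b=dot(T,tu),dot(S,su);print("mark",a,b,tri([ray(T,a),ray(S,b)]),PT[tu[1]+1,tu[0]+4],PS[su[1],su[0]+4])
E
```

```text
cams [0.4483 0.0273 1.0886] [1.047  0.0921 0.7856]
j1 [0.4665 0.2704 0.0446] 0.03435394540429115 [0.468  0.2725 0.0447] 0.03505854308605194 tri [0.4665 0.2718 0.0401]
j2 [0.4546 0.1405 0.056 ] 0.04174261540174484 [0.4559 0.1416 0.057 ] 0.04271725192666054 tri [0.4542 0.1416 0.0526]
bk [0.4709 0.0116 0.0026] 0.04745453968644142 [0.464  0.0123 0.0317] 0.05189383774995804 tri [0.47   0.0132 0.0547]
j4 [ 0.46   -0.1417  0.0812] 0.058155979961156845 [ 0.4617 -0.1412  0.0818] 0.0605003759264946 tri [ 0.4601 -0.1413  0.0776]
j3 [ 0.4339 -0.2719  0.0696] 0.050879478454589844 [ 0.4354 -0.2709  0.0698] 0.05233214423060417 tri [ 0.4332 -0.2722  0.0649]
blue [ 0.352  -0.0967  0.0807] 0.057926204055547714 [ 0.3532 -0.0932  0.0802] 0.06255023926496506 tri [ 0.3517 -0.0962  0.0764]
pink [0.5086 0.3444 0.0445] 0.03381223976612091 [0.5113 0.3458 0.0456] 0.03738272562623024 tri [0.5088 0.3457 0.0409]
mark [404.7627 149.1208] [231.7866 228.4646] [ 0.6637 -0.1688  0.0082] [ 0.6613 -0.1781  0.0102] [ 0.6641 -0.1587  0.0092]
mark [368.5128 153.6362] [268.3835 229.1777] [ 0.6535 -0.0856  0.0084] [ 0.6503 -0.0959  0.0084] [ 0.652  -0.0748  0.0093]
mark [331.9992 158.5248] [305.3179 229.5874] [ 0.6424 -0.002   0.0085] [ 0.6391 -0.0114  0.0079] [0.6423 0.0068 0.0088]
mark [295.4376 163.4141] [342.0717 230.157 ] [0.6315 0.081  0.0081] [0.6283 0.0706 0.0057] [0.6299 0.09   0.0084]
```

The rows are not in the units I measure in: shifts go in shares of 0.8 m and turns go in shares of 4 rad. I convert before sending: -0.2936 m / 0.8 = -0.367, -0.245 m / 0.8 = -0.3063, 0.974 rad / 4 = 0.2435.

```bash
cat > d.py <<'E'
# python3 d.py x y z [yaw_deg]: tool-frame shift/turn from the measured pose
import sys,numpy as np
from workcell import get_obs
from scipy.spatial.transform import Rotation as R
a=list(map(float,sys.argv[1:]));o=get_obs();r=R.from_quat(o['tool_rot'])
y=np.deg2rad(a[3] if len(a)>3 else 7.3)
Y=np.array([np.cos(y),np.sin(y),0]);Z=np.array([0,0,-1.]);W=R.from_matrix(np.c_[np.cross(Y,Z),Y,Z])
print("rot",(r.inv()*W).as_rotvec().round(4),"shift",r.inv().apply(np.array(a[:3])-o['eef_pos']).round(4),"clock",o['clock'],"w",round(o['grip_width'],4))
E
python3 d.py 0.4665 0.2712 0.12
python3 -m jog '0 0 0.04 -0.0613 -0.01 0.0163 0.085 | 0 0 0.08 -0.1225 -0.02 0.0325 0.085 | 0 0 0.12 -0.1838 -0.03 0.0488 0.085 | 0 0 0.16 -0.245 -0.04 0.065 0.085 | 0 0 0.2025 -0.3063 -0.05 0.0813 0.085 | 0 0 0.2435 -0.367 -0.0593 0.0975 0.085 | 0 0 0.2435 -0.367 -0.0593 0.0975 0.085 | 0 0 0.2435 -0.367 -0.0593 0.0975 0.085'
python3 d.py 0.4665 0.2712 0.12
```

```text
rot [-1.800e-03  9.000e-04  9.746e-01] shift [-0.2936 -0.0465  0.0778] clock 0.1 w 0.0853
clock: 1.1
eef_pos: [0.4659, 0.2709, 0.12]
tool_rot: [0.66, 0.751, -0.001, -0.0]
ft_force: [-0.9, -0.3, 0.3]
grip_width: 0.085
grasp_force: 0.0
rot [-0.0016  0.0002  0.0008] shift [0.0002 0.0007 0.    ] clock 1.1 w 0.085
```

In the tool's units: 0.108 m / 0.8 = 0.135, 0.08 m / 0.8 = 0.1.

```bash
python3 -m jog '0 0 0 0 0.0006 0.05 0.085 | 0 0 0 0 0.0006 0.1 0.085 | 0 0 0 0 0.0006 0.135 0.085 | 0 0 0 0 0.0006 0.135 0.085 | 0 0 0 0 0.0006 0.135 0.03 | 0 0 0 0 0.0006 0.135 0.03 | 0 0 0 0 0.0006 0.135 0.03 | 0 0 0 0 0.0006 0.135 0.03 | 0 0 0 0 0.0006 0.135 0.03 | 0 0 0 0 0.0006 0.135 0.03'; python3 d.py 0.6637 -0.1688 0.12
```

```text
clock: 2.35
eef_pos: [0.4671, 0.2712, 0.0128]
tool_rot: [0.66, 0.751, 0.0, 0.0]
ft_force: [-0.1, -0.6, 3.2]
grip_width: 0.03
grasp_force: 1.2
rot [ 0.0004 -0.0002  0.0004] shift [-0.4614  0.1389 -0.1072] clock 2.35 w 0.03
```

```bash
python3 -m jog '0 0 0 0 0 0 0.02 | 0 0 0 0 0 0 0.0 | 0 0 0 0 0 0 0.0 | 0 0 0 0 0 0 0.0'; python3 - <<'E'
from workcell import get_obs, imaging
import cv2,numpy as np
p,d=imaging.camera("wrist");cv2.imwrite("pics/w1.png",p[:,:,::-1])
E
```

```text
clock: 2.85
eef_pos: [0.4699, 0.2721, 0.0144]
tool_rot: [0.661, 0.751, 0.003, 0.002]
ft_force: [3.1, -1.5, 4.9]
grip_width: -0.0
grasp_force: 2.8
```

View pics/w1.png

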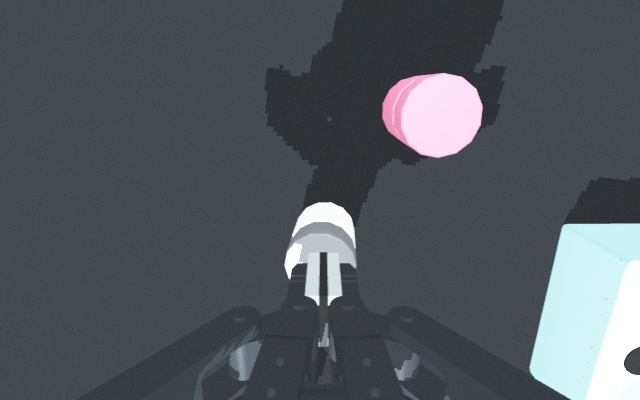

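```bash
python3 - <<'E'
from workcell import get_obs, imaging
import cv2,numpy as np
a=imaging.camera("scene")[0][110:260,360:520];b=imaging.camera("top")[0][170:300,140:300]
a=cv2.resize(a,(400,375));b=cv2.resize(b,(400,375))
cv2.imwrite("pics/s1.png",np.hstack([a,b])[:,:,::-1])
c=imaging.calibration("wrist");print(c['R'].round(3),(-c['R'].T@c['t']).round(3))
E
```

```text
[[ 0.992  0.127  0.007]
 [ 0.119 -0.942  0.315]
 [ 0.046 -0.312 -0.949]] [0.458 0.353 0.19 ]
```

View pics/s1.png

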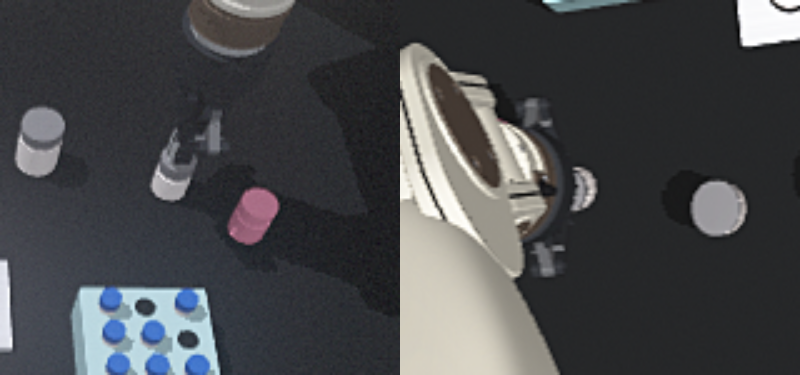

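The jar is not gripped. It sits around (585,188) in the right half of the crop, shifted about 10 mm toward -y, and may be tilted. I'll check the depth.

```bash
python3 - <<'E'
from workcell import imaging
from h import *
np.set_printoptions(precision=3,suppress=True,linewidth=200)
for n in("scene","wrist","top"):
    c=imaging.calibration(n);p,d=imaging.camera(n);np.savez(n+"1.npz",p=p,d=d,**c)
    C,P=cloud(n+"1.npz")
    if n=="wrist":
        print(c['mtx'][0]);
        for v in range(205,300,10): print(v,[ (P[v,u]*1000).round().astype(int).tolist() for u in (300,312,323,335,350)])
    if n=="scene":
        for v in range(155,192,4): print(v,[ (P[v,u]*1000).round().astype(int).tolist() for u in range(418,442,4)])
    if n=="top":
        for v in range(227,246,4): print(v,[ (P[v,u]*1000).round().astype(int).tolist() for u in range(200,222,4)])
E
```

```text
155 [[380, 251, 1], [377, 261, -1], [377, 271, 0], [457, 258, 96], [490, 257, 135], [496, 264, 143]]
159 [[392, 251, -1], [393, 261, 2], [388, 272, -3], [466, 259, 92], [489, 261, 122], [498, 266, 134]]
163 [[403, 252, -4], [404, 261, -1], [403, 271, -1], [477, 259, 91], [486, 265, 104], [479, 275, 97]]
167 [[420, 251, 1], [418, 261, 0], [415, 271, -1], [479, 262, 79], [501, 264, 109], [520, 266, 133]]
171 [[432, 251, 1], [432, 261, 2], [465, 261, 45], [477, 266, 62], [509, 265, 105], [528, 266, 130]]
175 [[443, 252, -2], [442, 262, -1], [477, 261, 46], [486, 267, 59], [482, 277, 56], [473, 288, 46]]
179 [[459, 251, 2], [472, 257, 21], [483, 262, 38], [485, 271, 43], [484, 280, 43], [448, 301, -2]]
183 [[469, 252, 0], [479, 258, 16], [485, 266, 25], [487, 274, 30], [483, 284, 26], [462, 300, 0]]
187 [[481, 252, 0], [482, 261, 3], [487, 268, 12], [486, 278, 13], [475, 291, -1], [473, 300, -1]]
191 [[492, 252, -1], [490, 262, -2], [490, 271, -1], [488, 281, -2], [488, 290, 0], [485, 301, -2]]
[346.103   0.    323.022]
205 [[455, 286, 0], [462, 287, 2], [468, 290, 8], [475, 290, 5], [48
[... 590 characters left out ...]
[480, 280, 64]]
285 [[460, 278, 71], [464, 283, 78], [468, 283, 79], [473, 284, 78], [479, 281, 72]]
295 [[460, 283, 86], [464, 283, 85], [468, 284, 85], [472, 285, 86], [479, 280, 79]]
227 [[480, 237, 240], [481, 236, 216], [481, 235, 190], [488, 269, 0], [488, 260, 0], [488, 251, -1]]
231 [[472, 233, 256], [473, 235, 219], [474, 232, 200], [478, 260, 43], [479, 257, 14], [479, 251, 0]]
235 [[465, 224, 292], [466, 235, 217], [466, 233, 197], [469, 259, 44], [470, 254, 26], [470, 251, -2]]
239 [[459, 237, 240], [459, 235, 218], [459, 233, 193], [461, 259, 45], [461, 257, 14], [461, 251, -1]]
243 [[452, 241, 221], [452, 236, 212], [452, 237, 179], [452, 269, -2], [452, 260, 1], [452, 251, 0]]
```

In the tool's units: -0.06 m / 0.8 = -0.075, -0.03 m / 0.8 = -0.0375.

```bash
python3 -m jog '0 0 0 0 0 -0.0125 0 | 0 0 0 0 0 -0.0375 0 | 0 0 0 0 0 -0.075 0 | 0 0 0 0 0 -0.075 0'; python3 - <<'E'
from workcell import imaging,get_obs
from h import *
np.set_printoptions(precision=3,suppress=True,linewidth=200)
print(get_obs()['eef_pos'])
n="wrist";c=imaging.calibration(n);p,d=imaging.camera(n);np.savez("wrist2.npz",p=p,d=d,**c);cv2.imwrite("pics/w2.png",p[:,:,::-1])
C,P=cloud("wrist2.npz")
for v in range(190,300,8): print(v,[ (P[v,u]*1000).round().astype(int).tolist() for u in (300,312,323,335,350)])
E
```

```text
clock: 3.65
eef_pos: [0.4684, 0.2722, 0.0749]
tool_rot: [0.66, 0.751, 0.002, 0.001]
ft_force: [1.0, 0.7, -0.3]
grip_width: 0.0002
grasp_force: 0.0
[0.468 0.272 0.075]
190 [[451, 276, -1], [459, 285, 26], [466, 290, 38], [474, 291, 38], [488, 281, 0]]
198 [[451, 270, 0], [460, 286, 45], [467, 287, 47], [474, 288, 46], [489, 275, 0]]
206 [[452, 264, 1], [460, 281, 46], [467, 282, 46], [475, 283, 47], [484, 283, 45]]
214 [[453, 257, -1], [461, 276, 46], [468, 277, 47], [475, 278, 46], [485, 279, 46]]
222 [[453, 250, -1], [462, 270, 47], [469, 271, 46], [476, 272, 46], [486, 274, 47]]
230 [[454, 244, 0], [462, 265, 47], [469, 266, 47], [477, 267, 47], [493, 249, 0]]
238 [[455, 237, 0], [464, 238, 0], [470, 260, 47], [478, 261, 46], [494, 242, 1]]
246 [[456, 230, 0], [465, 231, 0], [474, 233, 2], [483, 234, 0], [495, 235, 0]]
254 [[456, 223, 0], [462, 282, 114], [467, 283, 114], [472, 284, 114], [496, 229, 1]]
262 [[457, 216, 0], [462, 282, 121], [467, 284, 122], [472, 284, 121], [497, 221, 0]]
270 [[458, 278, 121], [462, 282, 127], [467, 283, 128], [472, 283, 127], [479, 280, 120]]
278 [[458, 278, 127], [462, 283, 135], [467, 283, 134], [471, 284, 134], [478, 281, 127]]
286 [[458, 278, 133], [463, 283, 140], [467, 283, 139], [471, 284, 139], [478, 280, 132]]
294 [[459, 278, 138], [463, 282, 144], [467, 283, 145], [471, 284, 144], [477, 280, 138]]
```

View pics/w2.png

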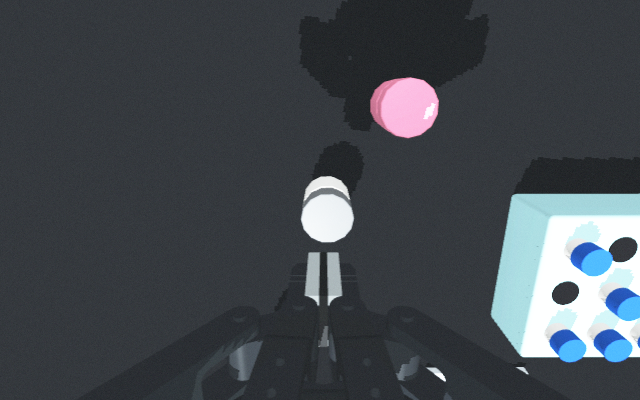

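The wrist view shows the jar upright, with its lid centred near (327,215). The shut fingertips end near row 252. Depth puts them at z≈0.109 while the reported TCP is 0.075, so the tips stand about 33 mm behind the reported TCP. The fingers had closed on top of the lid. I'll open, locate the lid again, and grasp lower.

In the tool's units: -0.02 m / 0.8 = -0.025.

```bash
cat > lid.py <<'E'
import sys
from h import *
from workcell import imaging,get_obs
def lid(n,x,y,z):
    c=imaging.calibration(n);p,d=imaging.camera(n);np.savez("_l.npz",p=p,d=d,**c);C,P=cloud("_l.npz")
    m=(abs(P[...,2]-z)<.006)&(np.hypot(P[...,0]-x,P[...,1]-y)<.05)&(d>0)
    cc,r=cv2.minEnclosingCircle(P[m][:,:2].astype('f4'))
    print(n,np.round(cc,4),"dia",round(2*r,4),"z",np.median(P[m][:,2]).round(4),"n",m.sum())
if __name__=="__main__":
    a=list(map(float,sys.argv[2:5]));[lid(n,*a) for n in sys.argv[1].split(',')]
E
python3 -m jog '0 0 0 0 0 -0.025 0.085 | 0 0 0 0 0 -0.025 0.085 | 0 0 0 0 0 -0.025 0.085 | 0 0 0 0 0 -0.025 0.085 | 0 0 0 0 0 -0.025 0.085 | 0 0 0 0 0 -0.025 0.085'; python3 lid.py wrist,top,scene .468 .273 .046; python3 d.py .468 .273 -.016
python3 - <<'E'
import sys;sys.path.insert(0,'.')
from h import *
C,P=cloud('_l.npz')
E
```

```text
clock: 4.45
eef_pos: [0.4668, 0.2711, 0.0922]
tool_rot: [0.66, 0.751, -0.0, -0.0]
ft_force: [-0.3, 0.3, 0.1]
grip_width: 0.0849
grasp_force: 0.0
wrist [0.4712 0.2742] dia 0.034 z 0.0461 n 1845
top [0.471  0.2715] dia 0.034 z 0.0447 n 178
scene [0.4731 0.2739] dia 0.036 z 0.0449 n 145
rot [ 0.     -0.      0.0006] shift [0.0017 0.0013 0.1085] clock 4.6 w 0.0846
```

In the tool's units: 0.109 m / 0.8 = 0.1363, 0.005 m / 0.8 = 0.0063.

```bash
python3 -m jog '0 0 0 0.0019 0.0063 0.05 0.085 | 0 0 0 0.0019 0.0063 0.1 0.085 | 0 0 0 0.0019 0.0063 0.125 0.085 | 0 0 0 0.0019 0.0063 0.1363 0.085 | 0 0 0 0.0019 0.0063 0.1363 0.085';python3 -m jog '0 0 0 0 0 0 0.06 | 0 0 0 0 0 0 0.02 | 0 0 0 0 0 0 0.02 | 0 0 0 0 0 0 0.02 | 0 0 0 0 0 0 0.02 | 0 0 0 0 0 0 0.02'
```

```text
clock: 5.22
eef_pos: [0.4716, 0.2732, -0.0166]
tool_rot: [0.66, 0.751, -0.0, -0.0]
ft_force: [-0.0, -0.9, 0.2]
grip_width: 0.0851
grasp_force: 0.0
clock: 5.98
eef_pos: [0.4725, 0.2738, -0.0154]
tool_rot: [0.66, 0.751, 0.001, 0.0]
ft_force: [-1.1, 0.4, 6.6]
grip_width: 0.0328
grasp_force: 59.6
```

In the tool's units: -0.095 m / 0.8 = -0.1188, -0.06 m / 0.8 = -0.075.

```bash
python3 -m jog '0 0 0 0 0 -0.0375 0.02 | 0 0 0 0 0 -0.075 0.02 | 0 0 0 0 0 -0.1188 0.02 | 0 0 0 0 0 -0.1188 0.02'; python3 d.py .6637 -.168 .08
```

```text
clock: 6.48
eef_pos: [0.4738, 0.2745, 0.0814]
tool_rot: [0.66, 0.751, 0.003, 0.001]
ft_force: [0.3, 0.7, -1.0]
grip_width: 0.0324
grasp_force: 59.6
rot [ 0.0057 -0.0024  0.0006] shift [-0.4631  0.1319  0.001 ] clock 6.475 w 0.0324
```

In the tool's units: -0.4621 m / 0.8 = -0.5776, -0.43 m / 0.8 = -0.5375.

```bash
python3 -m jog '0 0 0 -0.0625 0.0181 0 0.02 | 0 0 0 -0.125 0.0363 0 0.02 | 0 0 0 -0.1938 0.0563 0 0.02 | 0 0 0 -0.2625 0.0763 0 0.02 | 0 0 0 -0.3313 0.0963 0 0.02 | 0 0 0 -0.4 0.1163 0 0.02 | 0 0 0 -0.4688 0.1363 0 0.02 | 0 0 0 -0.5375 0.1563 0 0.02 | 0 0 0 -0.5776 0.1675 0 0.02 | 0 0 0 -0.5776 0.1675 0 0.02'; python3 d.py .6637 -.168 .08; python3 - <<'E'
from workcell import imaging,get_obs
import cv2,numpy as np
c=imaging.calibration("wrist");p,d=imaging.camera("wrist");np.savez("wm.npz",p=p,d=d,**c);cv2.imwrite("pics/wm.png",p[:,:,::-1]);print(get_obs()['grip_width'])
E
```

```text
clock: 7.72
eef_pos: [0.6629, -0.1707, 0.0759]
tool_rot: [0.662, 0.75, -0.001, -0.001]
ft_force: [-0.3, 1.0, -0.4]
grip_width: 0.0322
grasp_force: 59.6
rot [-0.0026 -0.0007 -0.0035] shift [ 0.0026  0.0011 -0.0041] clock 7.725 w 0.0322
0.031969656831235774
```

View pics/wm.png

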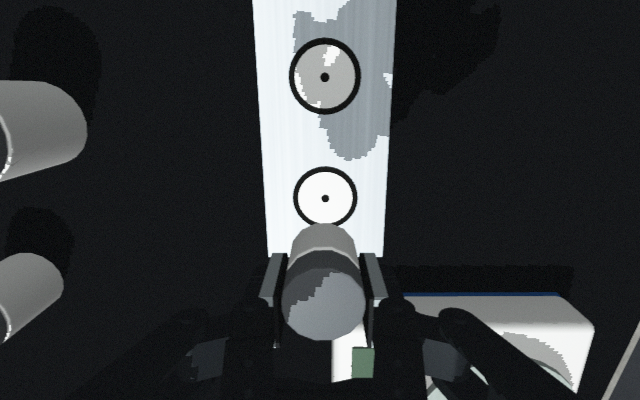

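The jar is held between the pads. Its lid is near (322,300), and the next two marks show at (325,198) and (325,77). I'll extrapolate the target mark from those.

```bash
python3 - <<'E'
from h import *
np.set_printoptions(precision=4,suppress=True)
C,P=cloud("wm.npz")
g=C['p'].astype(float).mean(2)
r=[]
for u,v in((325,198),(325,77)):
    w=np.clip(130-g[v-7:v+8,u-7:u+8],0,None);y,x=np.indices(w.shape)
    q=np.array([(w*x).sum()/w.sum()+u-7,(w*y).sum()/w.sum()+v-7])
    o,d=ray(C,q);X=o+d*(.008-o[2])/d[2];r.append(X);print(q,X,P[v,u+12])
print("ext",2*r[0]-r[1])
# held jar lid
m=(P[...,2]>.1)&(np.hypot(P[...,0]-.663,P[...,1]+.17)<.03);v,u=np.nonzero(m)
Q=P[270:335,285:362].reshape(-1,3);Q=Q[(Q[:,2]>.08)];z=np.median(Q[:,2]);L=Q[abs(Q[:,2]-z)<.004];print(z,cv2.minEnclosingCircle(L[:,:2].astype('f4')),len(L))
E
python3 d.py .6637 -.168 .08
```

```text
[324.8044 198.1615] [ 0.6638 -0.1684  0.008 ] [ 0.6727 -0.1671  0.0083]
[324.3446  76.9339] [ 0.6529 -0.0846  0.008 ] [ 0.6612 -0.0836  0.0085]
ext [ 0.6747 -0.2522  0.008 ]
0.137396546497077 ((0.6630587577819824, -0.17002108693122864), 0.01714709959924221) 4642
rot [-0.0031 -0.0016 -0.0015] shift [ 0.0007  0.0014 -0.0039] clock 7.775 w 0.032
```

```bash
python3 -m jog '0 0 0 0.0013 0.0006 0.0375 0.02 | 0 0 0 0.0013 0.0006 0.0688 0.02 | 0 0 0 0.0013 0.0006 0.09 0.02 | 0 0 0 0.0013 0.0006 0.09 0.02 | 0 0 0 0.0013 0.0006 0.09 0.02'; python3 d.py .6636 -.1691 -.007
```

```text
clock: 8.4
eef_pos: [0.6646, -0.1665, 0.0075]
tool_rot: [0.66, 0.751, 0.0, 0.001]
ft_force: [0.1, -0.5, 0.1]
grip_width: 0.0327
grasp_force: 59.6
rot [0.0013 0.0005 0.0012] shift [-0.0024 -0.0014  0.0145] clock 8.4 w 0.0327
```

In the tool's units: 0.0145 m / 0.8 = 0.0181, 0.012 m / 0.8 = 0.015.

```bash
python3 -m jog '0 0 0 -0.003 -0.0018 0.0075 0.02 | 0 0 0 -0.003 -0.0018 0.015 0.02 | 0 0 0 -0.003 -0.0018 0.0181 0.02 | 0 0 0 -0.003 -0.0018 0.0181 0.02 | 0 0 0 -0.003 -0.0018 0.0181 0.02'; python3 d.py .6636 -.1691 -.007;python3 -m jog '0 0 0 0 0 0 0.045 | 0 0 0 0 0 0 0.065 | 0 0 0 0 0 0 0.08 | 0 0 0 0 0 0 0.085 | 0 0 0 0 0 -0.0375 0.085 | 0 0 0 0 0 -0.0875 0.085 | 0 0 0 0 0 -0.125 0.085 | 0 0 0 0 0 -0.125 0.085'; python3 lid.py wrist,top,scene .6637 -.1687 .054; python3 d.py .4545 .1415 .09
```

```text
clock: 9.02
eef_pos: [0.6626, -0.1697, -0.0074]
tool_rot: [0.661, 0.751, -0.0, 0.0]
ft_force: [-3.8, -0.0, 5.1]
grip_width: 0.0325
grasp_force: 60.0
rot [-0.0001  0.0003  0.0003] shift [ 0.0004  0.001  -0.0004] clock 9.025 w 0.0325
clock: 10.02
eef_pos: [0.6654, -0.17, 0.0958]
tool_rot: [0.66, 0.751, 0.002, 0.003]
ft_force: [0.1, 0.0, 0.1]
grip_width: 0.0849
grasp_force: 0.0
wrist [ 0.6631 -0.169 ] dia 0.0341 z 0.0542 n 1900
top [ 0.6624 -0.1708] dia 0.0338 z 0.0526 n 181
scene [ 0.6642 -0.1688] dia 0.0341 z 0.0532 n 176
rot [-0.002  -0.0008  0.0006] shift [ 0.3346 -0.1662  0.0013] clock 10.175 w 0.0848
```

In the tool's units: 0.335 m / 0.8 = 0.4188, -0.166 m / 0.8 = -0.2075.

```bash
python3 -m jog '0 0 0 0.0625 -0.0313 0 0.085 | 0 0 0 0.125 -0.0625 0 0.085 | 0 0 0 0.1875 -0.0938 0 0.085 | 0 0 0 0.25 -0.125 0 0.085 | 0 0 0 0.3125 -0.1563 0 0.085 | 0 0 0 0.375 -0.1875 0 0.085 | 0 0 0 0.4188 -0.2075 0 0.085 | 0 0 0 0.4188 -0.2075 0 0.085 | 0 0 0 0.4188 -0.2075 0 0.085'; python3 lid.py wrist .455 .141 .057; python3 d.py .455 .1415 -.004
```

```text
clock: 11.3
eef_pos: [0.4551, 0.1412, 0.0912]
tool_rot: [0.66, 0.751, -0.001, -0.0]
ft_force: [0.1, -0.5, -0.1]
grip_width: 0.0851
grasp_force: 0.0
wrist [0.4545 0.1432] dia 0.0421 z 0.0582 n 3134
rot [-0.001   0.0006 -0.0002] shift [ 0.0007 -0.0003  0.0953] clock 11.35 w 0.0848
```

In the tool's units: 0.095 m / 0.8 = 0.1188, 0.001 m / 0.8 = 0.0013.

```bash
python3 -m jog '0 0 0 0.0013 -0.0004 0.05 0.085 | 0 0 0 0.0013 -0.0004 0.0938 0.085 | 0 0 0 0.0013 -0.0004 0.1188 0.085 | 0 0 0 0.0013 -0.0004 0.1188 0.085 | 0 0 0 0.0013 -0.0004 0.1188 0.06 | 0 0 0 0.0013 -0.0004 0.1188 0.03 | 0 0 0 0.0013 -0.0004 0.1188 0.03 | 0 0 0 0.0013 -0.0004 0.1188 0.03 | 0 0 0 0.0013 -0.0004 0.1188 0.03';python3 -m jog '0 0 0 0 0 -0.0375 0.03 | 0 0 0 0 0 -0.075 0.03 | 0 0 0 0 0 -0.1188 0.03 | 0 0 0 0 0 -0.1188 0.03'; python3 d.py .6533 -.0852 .09
```

```text
clock: 12.48
eef_pos: [0.4564, 0.1429, -0.0016]
tool_rot: [0.66, 0.751, 0.001, 0.001]
ft_force: [-0.1, -0.3, 6.2]
grip_width: 0.0403
grasp_force: 60.7
clock: 12.98
eef_pos: [0.4574, 0.1435, 0.0949]
tool_rot: [0.66, 0.751, 0.003, 0.002]
ft_force: [-0.1, 0.1, -0.5]
grip_width: 0.0403
grasp_force: 60.7
rot [ 0.0064 -0.0012  0.0008] shift [-0.2518  0.165   0.0056] clock 12.975 w 0.0403
```

In the tool's units: -0.252 m / 0.8 = -0.315, 0.166 m / 0.8 = 0.2075.

```bash
python3 -m jog '0 0 0 -0.0525 0.035 0 0.03 | 0 0 0 -0.105 0.07 0 0.03 | 0 0 0 -0.1575 0.105 0 0.03 | 0 0 0 -0.21 0.14 0 0.03 | 0 0 0 -0.2625 0.175 0 0.03 | 0 0 0 -0.315 0.2075 0 0.03 | 0 0 0 -0.315 0.2075 0 0.03 | 0 0 0 -0.315 0.2075 0 0.03 | 0 0 0 -0.315 0.2075 0 0.03'; cat > held.py <<'E'
import sys
from h import *
from workcell import imaging,get_obs
x,y,h=map(float,sys.argv[1:4])
e=get_obs()['eef_pos'];c=imaging.calibration("wrist");p,d=imaging.camera("wrist");np.savez("_h.npz",p=p,d=d,**c);C,P=cloud("_h.npz")
Q=P[265:345,280:365].reshape(-1,3);Q=Q[(Q[:,2]>.08)];z=np.median(Q[:,2]);m=(abs(P[...,2]-z)<.004)&(np.hypot(P[...,0]-e[0],P[...,1]-e[1])<.035);L=P[m]
cc,r=cv2.minEnclosingCircle(L[:,:2].astype('f4'));off=np.array(cc)-e[:2]
print("lid",np.round(cc,4),2*r,z,"jar-tcp",off.round(4),"bottom-tcp",z-h-e[2])
u,v=proj(C,np.array([x,y,.008])).round().astype(int)
if 8<v<392:
    g=p.astype(float).mean(2);s=g[v-8:v+9,u-8:u+9];w=np.clip(s.max()*.5-s,0,None);Y,X=np.indices(w.shape)
    q=[(w*X).sum()/w.sum()+u-8,(w*Y).sum()/w.sum()+v-8];o,dd=ray(C,q);print("mark",(o+dd*(.008-o[2])/dd[2]).round(4),"depth z",P[v,u+10,2])
E
python3 held.py .6532 -.0851 .058; python3 d.py .6532 -.0851 .004
```

```text
clock: 14.1
eef_pos: [0.6508, -0.0849, 0.0915]
tool_rot: [0.66, 0.751, -0.0, -0.001]
ft_force: [0.6, 0.5, -0.0]
grip_width: 0.0404
grasp_force: 60.9
lid [ 0.6501 -0.0778] 0.06774359941482544 0.1513207714522453 jar-tcp [-0.0007  0.0071] bottom-tcp 0.00177175922401146
mark [ 0.653  -0.0851  0.008 ] depth z 0.009636692429975433
rot [-0.0007 -0.0004  0.0022] shift [-0.0006  0.0022  0.088 ] clock 14.15 w 0.0405
```

```bash
python3 - <<'E'
from h import *
C,P=cloud("_h.npz");z=.1513
for v in range(260,345,8):
    q=P[v];m=(abs(q[:,2]-z)<.003)&(np.hypot(q[:,0]-.65,q[:,1]+.085)<.03);u=np.nonzero(m)[0]
    if len(u):print(v,u[0],u[-1],len(u),q[u[0]].round(4),q[u[-1]].round(4))
E
```

```text
260 294 353 59 [ 0.6375 -0.0683  0.1491] [ 0.6599 -0.0657  0.1486]
268 283 363 81 [ 0.6337 -0.0724  0.1488] [ 0.6643 -0.0685  0.1487]
276 255 392 122 [ 0.6232 -0.0774  0.1488] [ 0.6762 -0.0707  0.1484]
284 247 377 110 [ 0.6203 -0.0814  0.1487] [ 0.6695 -0.0716  0.1541]
292 245 376 110 [ 0.6207 -0.0815  0.154 ] [ 0.67   -0.0757  0.1531]
300 271 376 105 [ 0.6307 -0.0839  0.1538] [ 0.6709 -0.0797  0.1523]
308 271 376 106 [ 0.631  -0.0873  0.154 ] [ 0.671  -0.082   0.1542]
316 272 376 102 [ 0.6316 -0.0917  0.1529] [ 0.6717 -0.0856  0.1541]
324 273 375 92 [ 0.6322 -0.0966  0.1514] [ 0.672  -0.0894  0.154 ]
332 287 360 74 [ 0.6381 -0.0998  0.1513] [ 0.6677 -0.0972  0.1498]
340 301 348 48 [ 0.6442 -0.1039  0.1503] [ 0.6632 -0.1006  0.1512]
```

In the tool's units: 0.074 m / 0.8 = 0.0925, 0.002 m / 0.8 = 0.0025.

```bash
python3 -m jog '0 0 0 0 0.0025 0.0375 0.03 | 0 0 0 0 0.0025 0.0688 0.03 | 0 0 0 0 0.0025 0.0925 0.03 | 0 0 0 0 0.0025 0.0925 0.03 | 0 0 0 0 0.0025 0.0925 0.03'; python3 d.py .6530 -.0853 .006
```

```text
clock: 14.78
eef_pos: [0.6544, -0.0854, 0.0192]
tool_rot: [0.66, 0.751, 0.0, 0.001]
ft_force: [-0.8, 0.1, -1.1]
grip_width: 0.0398
grasp_force: 60.9
rot [0.0015 0.0004 0.0015] shift [ 0.0002 -0.0014  0.0132] clock 14.775 w 0.0398
```

In the tool's units: 0.013 m / 0.8 = 0.0163, -0.0007 m / 0.8 = -0.0009.

```bash
python3 -m jog '0 0 0 0 -0.0009 0.0075 0.03 | 0 0 0 0 -0.0009 0.0138 0.03 | 0 0 0 0 -0.0009 0.0163 0.03 | 0 0 0 0 -0.0009 0.0163 0.03 | 0 0 0 0 -0.0009 0.0163 0.03'; python3 d.py .6530 -.0853 .006;python3 -m jog '0 0 0 0 0 0 0.05 | 0 0 0 0 0 0 0.065 | 0 0 0 0 0 0 0.08 | 0 0 0 0 0 0 0.085 | 0 0 0 0 0 -0.0375 0.085 | 0 0 0 0 0 -0.0875 0.085 | 0 0 0 0 0 -0.1375 0.085 | 0 0 0 0 0 -0.1375 0.085'; python3 lid.py wrist,top,scene .653 -.085 .066; python3 d.py .4348 -.2714 .12
```

```text
clock: 15.4
eef_pos: [0.6533, -0.086, 0.0064]
tool_rot: [0.66, 0.751, 0.0, 0.0]
ft_force: [-2.8, 0.2, 6.5]
grip_width: 0.0401
grasp_force: 61.5
rot [0.0009 0.0001 0.0005] shift [ 0.0007 -0.0002  0.0004] clock 15.4 w 0.0401
clock: 16.4
eef_pos: [0.6562, -0.0864, 0.1198]
tool_rot: [0.66, 0.751, 0.002, 0.004]
ft_force: [-0.1, -0.2, -0.0]
grip_width: 0.085
grasp_force: 0.0
wrist [ 0.6535 -0.0854] dia 0.0421 z 0.0662 n 2640
top [ 0.6559 -0.0776] dia 0.0341 z 0.0647 n 67
scene [ 0.6545 -0.0852] dia 0.0436 z 0.0655 n 253
rot [-0.0016 -0.0004  0.0006] shift [-0.1562 -0.2395 -0.0057] clock 16.55 w 0.085
```

In the tool's units: -0.239 m / 0.8 = -0.2988, -0.215 m / 0.8 = -0.2688.

```bash
python3 -m jog '0 0 0 -0.035 -0.0538 0 0.085 | 0 0 0 -0.07 -0.1075 0 0.085 | 0 0 0 -0.105 -0.1613 0 0.085 | 0 0 0 -0.14 -0.215 0 0.085 | 0 0 0 -0.175 -0.2688 0 0.085 | 0 0 0 -0.195 -0.2988 0 0.085 | 0 0 0 -0.195 -0.2988 0 0.085 | 0 0 0 -0.195 -0.2988 0 0.085 | 0 0 0 -0.195 -0.2988 0 0.085'; python3 lid.py wrist,top .4347 -.2714 .07; python3 d.py .4347 -.271 .007
```

```text
clock: 17.68
eef_pos: [0.4366, -0.2704, 0.1145]
tool_rot: [0.66, 0.751, 0.0, -0.0]
ft_force: [-0.0, 0.2, 0.3]
grip_width: 0.0847
grasp_force: 0.0
wrist [ 0.4335 -0.2699] dia 0.0501 z 0.0702 n 4000
top [ 0.4331 -0.2719] dia 0.0501 z 0.0689 n 437
rot [-0.0002 -0.0003  0.0023] shift [-0.0003 -0.002   0.1077] clock 17.775 w 0.0852
```

In the tool's units: 0.107 m / 0.8 = 0.1338, 0.085 m / 0.8 = 0.1063, 0.002 rad / 4 = 0.0005.

```bash
python3 -m jog '0 0 0.0005 0 -0.0031 0.0563 0.085 | 0 0 0.0005 0 -0.0031 0.1063 0.085 | 0 0 0.0005 0 -0.0031 0.1338 0.085 | 0 0 0.0005 0 -0.0031 0.1338 0.085 | 0 0 0.0005 0 -0.0031 0.1338 0.065 | 0 0 0.0005 0 -0.0031 0.1338 0.04 | 0 0 0.0005 0 -0.0031 0.1338 0.04 | 0 0 0.0005 0 -0.0031 0.1338 0.04 | 0 0 0.0005 0 -0.0031 0.1338 0.04';python3 -m jog '0 0 0 0 0 -0.0375 0.04 | 0 0 0 0 0 -0.075 0.04 | 0 0 0 0 0 -0.125 0.04 | 0 0 0 0 0 -0.125 0.04'; python3 d.py .6422 -.002 .107
```

```text
clock: 18.9
eef_pos: [0.4349, -0.2724, 0.0098]
tool_rot: [0.661, 0.75, 0.0, 0.002]
ft_force: [-0.5, 0.7, 6.8]
grip_width: 0.0485
grasp_force: 62.6
clock: 19.4
eef_pos: [0.4359, -0.273, 0.1114]
tool_rot: [0.661, 0.75, 0.001, 0.004]
ft_force: [1.8, 0.2, -2.0]
grip_width: 0.0485
grasp_force: 62.4
rot [ 0.0058  0.0047 -0.0015] shift [0.243  0.2387 0.0047] clock 19.4 w 0.0485
```

The rows are not in the units I measure in: shifts go in shares of 0.8 m and turns go in shares of 4 rad. I convert before sending: 0.241 m / 0.8 = 0.3013, 0.239 m / 0.8 = 0.2988.

```bash
python3 -m jog '0 0 0 0.05 0.05 0 0.04 | 0 0 0 0.1 0.1 0 0.04 | 0 0 0 0.15 0.15 0 0.04 | 0 0 0 0.2 0.2 0 0.04 | 0 0 0 0.25 0.25 0 0.04 | 0 0 0 0.3013 0.2988 0 0.04 | 0 0 0 0.3013 0.2988 0 0.04 | 0 0 0 0.3013 0.2988 0 0.04 | 0 0 0 0.3013 0.2988 0 0.04'; python3 held.py .6424 -.002 .07; python3 d.py .6423 -.0035 .018
python3 - <<'E'
from h import *
C,P=cloud("_h.npz")
for v in range(230,380,8):
    q=P[v,262:388];print(v,q[63].round(4),q[43].round(4))
E
```

```text
clock: 20.52
eef_pos: [0.6391, -0.0037, 0.1074]
tool_rot: [0.662, 0.75, -0.001, -0.001]
ft_force: [0.4, -0.7, -1.4]
grip_width: 0.0483
grasp_force: 62.8
lid [0.6383 0.0027] 0.0689767375588417 0.1678101404280909 jar-tcp [-0.0009  0.0063] bottom-tcp -0.00955547676524171
mark [ 0.6423 -0.0018  0.008 ] depth z 0.008724829584222991
rot [-0.0011  0.0001 -0.0034] shift [-0.      0.003   0.0897] clock 20.575 w 0.0484
230 [0.6368 0.0227 0.1554] [0.6288 0.0192 0.1496]
238 [0.6368 0.0221 0.1616] [0.6292 0.0207 0.1606]
246 [0.6368 0.0217 0.1678] [0.6296 0.0203 0.1667]
254 [0.6371 0.0193 0.1695] [0.6299 0.0178 0.1684]
262 [0.6376 0.0154 0.1681] [0.6303 0.014  0.1673]
270 [0.638  0.0123 0.1686] [0.6306 0.0112 0.1682]
278 [0.6386 0.0081 0.1673] [0.631  0.0079 0.1684]
286 [0.639  0.005  0.1678] [0.6314 0.0046 0.1687]
294 [0.6394 0.0011 0.1673] [6.318e-01 4.000e-04 1.676e-01]
302 [ 0.6399 -0.0021  0.1677] [ 0.6321 -0.003   0.1679]
310 [ 0.6403 -0.0057  0.1678] [ 0.6325 -0.0068  0.1676]
318 [ 0.641  -0.0107  0.1661] [ 0.6329 -0.01    0.1683]
326 [ 0.6412 -0.013   0.1681] [ 0.6333 -0.0133  0.1689]
334 [ 0.6417 -0.0167  0.1682] [ 0.6338 -0.0178  0.168 ]
342 [ 0.6422 -0.0207  0.168 ] [ 0.6342 -0.0223  0.1673]
350 [ 0.6429 -0.0259  0.1666] [ 0.6419 -0.1679  0.0092]
358 [ 0.6594 -0.152   0.0343] [ 0.6429 -0.1767  0.0101]
366 [ 0.6595 -0.153   0.0425] [ 0.6441 -0.1882  0.0083]
374 [ 0.6596 -0.1535  0.0508] [ 0.6451 -0.198   0.0085]
```

In the tool's units: 0.076 m / 0.8 = 0.095, 0.055 m / 0.8 = 0.0688, -0.002 rad / 4 = -0.0005.

```bash
python3 -m jog '0 0 -0.0005 0 0.0031 0.0375 0.04 | 0 0 -0.0005 0 0.0031 0.0688 0.04 | 0 0 -0.0005 0 0.0031 0.095 0.04 | 0 0 -0.0005 0 0.0031 0.095 0.04 | 0 0 -0.0005 0 0.0031 0.095 0.04'; python3 d.py .6423 -.0034 .0175
```

```text
clock: 21.2
eef_pos: [0.6433, -0.0028, 0.0332]
tool_rot: [0.661, 0.751, 0.001, 0.001]
ft_force: [0.1, -0.1, -0.3]
grip_width: 0.0485
grasp_force: 62.9
rot [ 0.0015  0.0002 -0.0005] shift [-0.0005 -0.0011  0.0157] clock 21.2 w 0.0485
```

In the tool's units: 0.0157 m / 0.8 = 0.0196, 0.013 m / 0.8 = 0.0163.

```bash
python3 -m jog '0 0 0 -0.0006 -0.0006 0.0088 0.04 | 0 0 0 -0.0006 -0.0006 0.0163 0.04 | 0 0 0 -0.0006 -0.0006 0.0196 0.04 | 0 0 0 -0.0006 -0.0006 0.0196 0.04 | 0 0 0 -0.0006 -0.0006 0.0196 0.04'; python3 d.py .6423 -.0034 .0175;python3 -m jog '0 0 0 0 0 0 0.055 | 0 0 0 0 0 0 0.07 | 0 0 0 0 0 0 0.08 | 0 0 0 0 0 0 0.085 | 0 0 0 0 0 -0.0375 0.085 | 0 0 0 0 0 -0.0875 0.085 | 0 0 0 0 0 -0.1375 0.085 | 0 0 0 0 0 -0.1375 0.085'; python3 lid.py wrist,scene .6423 -.002 .078; python3 d.py .4605 -.1414 .13
```

```text
clock: 21.82
eef_pos: [0.6424, -0.0026, 0.0178]
tool_rot: [0.66, 0.751, 0.0, 0.0]
ft_force: [-3.5, -1.1, 5.8]
grip_width: 0.0486
grasp_force: 63.5
rot [0.0007 0.0003 0.0007] shift [-0.0007 -0.0002  0.0003] clock 21.825 w 0.0486
clock: 22.82
eef_pos: [0.6454, -0.0026, 0.1309]
tool_rot: [0.66, 0.751, 0.003, 0.003]
ft_force: [-0.8, 0.9, 0.2]
grip_width: 0.0851
grasp_force: 0.0
wrist [ 6.425e-01 -5.000e-04] dia 0.0503 z 0.0782 n 3801
scene [ 0.6441 -0.0011] dia 0.0501 z 0.0775 n 314
rot [0.0007 0.0001 0.0006] shift [-0.1144 -0.1982 -0.0037] clock 22.925 w 0.085
```

In the tool's units: -0.197 m / 0.8 = -0.2463, -0.144 m / 0.8 = -0.18.

```bash
python3 -m jog '0 0 0 -0.035 -0.06 0 0.085 | 0 0 0 -0.07 -0.12 0 0.085 | 0 0 0 -0.105 -0.18 0 0.085 | 0 0 0 -0.1425 -0.2463 0 0.085 | 0 0 0 -0.1425 -0.2463 0 0.085 | 0 0 0 -0.1425 -0.2463 0 0.085 | 0 0 0 -0.1425 -0.2463 0 0.085'; python3 lid.py wrist .4605 -.1414 .082; python3 d.py .461 -.1414 .019
```

```text
clock: 23.8
eef_pos: [0.4623, -0.1403, 0.1258]
tool_rot: [0.66, 0.751, 0.0, -0.0]
ft_force: [0.1, 0.8, -0.6]
grip_width: 0.0849
grasp_force: 0.0
wrist [ 0.4606 -0.1396] dia 0.0585 z 0.0822 n 5408
rot [-0.0003 -0.0003  0.0022] shift [-0.0011 -0.0015  0.1069] clock 23.85 w 0.0849
```

In the tool's units: 0.107 m / 0.8 = 0.1338, 0.085 m / 0.8 = 0.1063, 0.002 rad / 4 = 0.0005.

```bash
python3 -m jog '0 0 0.0005 -0.0006 -0.0019 0.0563 0.085 | 0 0 0.0005 -0.0006 -0.0019 0.1063 0.085 | 0 0 0.0005 -0.0006 -0.0019 0.1338 0.085 | 0 0 0.0005 -0.0006 -0.0019 0.1338 0.085 | 0 0 0.0005 -0.0006 -0.0019 0.1338 0.07 | 0 0 0.0005 -0.0006 -0.0019 0.1338 0.045 | 0 0 0.0005 -0.0006 -0.0019 0.1338 0.045 | 0 0 0.0005 -0.0006 -0.0019 0.1338 0.045 | 0 0 0.0005 -0.0006 -0.0019 0.1338 0.045';python3 -m jog '0 0 0 0 0 -0.0375 0.045 | 0 0 0 0 0 -0.075 0.045 | 0 0 0 0 0 -0.125 0.045 | 0 0 0 0 0 -0.125 0.045'; python3 d.py .6315 .081 .119
```

```text
clock: 24.98
eef_pos: [0.4614, -0.1418, 0.0209]
tool_rot: [0.661, 0.75, 0.001, 0.001]
ft_force: [-1.6, 0.7, 5.6]
grip_width: 0.0567
grasp_force: 63.7
clock: 25.48
eef_pos: [0.4628, -0.1424, 0.1225]
tool_rot: [0.661, 0.75, 0.002, 0.003]
ft_force: [-0.3, -0.1, -2.7]
grip_width: 0.0562
grasp_force: 65.2
rot [ 0.0068  0.0031 -0.0015] shift [0.2005 0.1954 0.0042] clock 25.475 w 0.0562
```

In the tool's units: 0.199 m / 0.8 = 0.2488, 0.08 m / 0.8 = 0.1.

```bash
python3 -m jog '0 0 0 0.05 0.05 0 0.045 | 0 0 0 0.1 0.1 0 0.045 | 0 0 0 0.15 0.15 0 0.045 | 0 0 0 0.2 0.2 0 0.045 | 0 0 0 0.2488 0.2463 0 0.045 | 0 0 0 0.2488 0.2463 0 0.045 | 0 0 0 0.2488 0.2463 0 0.045 | 0 0 0 0.2488 0.2463 0 0.045'; python3 held.py .6315 .081 .082; python3 d.py .6315 .080 .0285
python3 - <<'E'
from h import *
C,P=cloud("_h.npz")
for v in list(range(220,260,6))+list(range(336,385,6)):
    q=P[v,262:388];print(v,q[63].round(4),q[43].round(4))
E
```

```text
clock: 26.48
eef_pos: [0.6294, 0.0794, 0.1186]
tool_rot: [0.662, 0.75, -0.001, -0.001]
ft_force: [-0.4, 0.2, -2.5]
grip_width: 0.0559
grasp_force: 65.5
lid [0.6287 0.0853] 0.06726150214672089 0.18001810512110628 jar-tcp [-0.0007  0.006 ] bottom-tcp -0.02062257733723198
mark [nan nan nan] depth z 0.11293803564416822
rot [-0.001   0.0002 -0.0032] shift [0.0005 0.0019 0.0906] clock 26.525 w 0.0562
220 [0.6265 0.11   0.1665] [0.6186 0.1072 0.162 ]
226 [0.6264 0.1101 0.173 ] [0.6189 0.1085 0.1715]
232 [0.6265 0.1099 0.1781] [0.6192 0.1079 0.1755]
238 [0.6266 0.1086 0.1805] [0.6195 0.1074 0.1798]
244 [0.6269 0.1059 0.1798] [0.6197 0.1048 0.1794]
250 [0.6272 0.1037 0.1802] [0.62   0.1028 0.1802]
256 [0.6276 0.1009 0.1793] [0.6203 0.1002 0.1799]
336 [0.632  0.0664 0.1807] [0.6241 0.0653 0.1805]
342 [0.6325 0.0625 0.1795] [0.6244 0.0617 0.1798]
348 [0.6328 0.0596 0.1796] [0.6247 0.0597 0.1809]
354 [0.6332 0.0571 0.1801] [0.6251 0.0562 0.1803]
360 [0.6335 0.054  0.1801] [ 0.6341 -0.1084  0.0084]
366 [ 0.6491 -0.0647  0.0592] [ 0.6331 -0.0824  0.0432]
372 [ 0.6491 -0.0645  0.066 ] [ 0.6336 -0.0848  0.0477]
378 [ 0.6498 -0.0705  0.0663] [ 0.6337 -0.0806  0.0585]
384 [0.6288 0.0901 0.2268] [0.6238 0.0895 0.2268]held.py:12: RuntimeWarning: invalid value encountered in scalar divide
  q=[(w*X).sum()/w.sum()+u-8,(w*Y).sum()/w.sum()+v-8];o,dd=ray(C,q);print("mark",(o+dd*(.008-o[2])/dd[2]).round(4),"depth z",P[v,u+10,2])
```

In the tool's units: 0.076 m / 0.8 = 0.095, 0.055 m / 0.8 = 0.0688, -0.002 rad / 4 = -0.0005.

```bash
python3 -m jog '0 0 -0.0005 0 0.0019 0.0375 0.045 | 0 0 -0.0005 0 0.0019 0.0688 0.045 | 0 0 -0.0005 0 0.0019 0.095 0.045 | 0 0 -0.0005 0 0.0019 0.095 0.045 | 0 0 -0.0005 0 0.0019 0.095 0.045'; python3 d.py .6315 .0797 .0285
```

```text
clock: 27.15
eef_pos: [0.6326, 0.0802, 0.0446]
tool_rot: [0.661, 0.751, 0.001, 0.001]
ft_force: [-0.8, -0.4, -2.7]
grip_width: 0.0566
grasp_force: 65.5
rot [ 0.0017  0.     -0.0004] shift [-0.0004 -0.0012  0.0161] clock 27.15 w 0.0566
```

In the tool's units: 0.0161 m / 0.8 = 0.0201, 0.013 m / 0.8 = 0.0163.

```bash
python3 -m jog '0 0 0 -0.0008 -0.0006 0.0088 0.045 | 0 0 0 -0.0008 -0.0006 0.0163 0.045 | 0 0 0 -0.0008 -0.0006 0.0201 0.045 | 0 0 0 -0.0008 -0.0006 0.0201 0.045 | 0 0 0 -0.0008 -0.0006 0.0201 0.045'; python3 -m jog '0 0 0 0 0 0 0.062 | 0 0 0 0 0 0 0.075 | 0 0 0 0 0 0 0.085 | 0 0 0 0 0 0 0.085 | 0 0 0 0 0 -0.0375 0.085 | 0 0 0 0 0 -0.0875 0.085 | 0 0 0 0 0 -0.1375 0.085 | 0 0 0 0 0 -0.1375 0.085'; python3 lid.py wrist,scene .6315 .0812 .09; python3 -m jog '0 0 0 0 -0.0625 0 0.085 | 0 0 0 0 -0.125 0 0.085 | 0 0 0 0 -0.1875 -0.025 0.085 | 0 0 0 0 -0.25 -0.0625 0.085 | 0 0 0 0 -0.3125 -0.1 0.085 | 0 0 0 0 -0.35 -0.125 0.085 | 0 0 0 0 -0.35 -0.125 0.085'
for a in ".6638 -.1686 .054" ".6530 -.0851 .066" ".6423 -.002 .078" ".6316 .0812 .09"; do python3 lid.py top,scene $a; done
python3 - <<'E'
from workcell import imaging
import cv2,numpy as np
a=imaging.camera("top")[0][100:300,150:470];b=imaging.camera("scene")[0][100:300,150:470]
cv2.imwrite("pics/fin.png",cv2.resize(np.vstack([a,b]),None,fx=1.45,fy=1.45)[:,:,::-1])
E
```

```text
clock: 27.78
eef_pos: [0.6316, 0.0802, 0.029]
tool_rot: [0.66, 0.751, 0.0, 0.0]
ft_force: [-3.4, -0.6, 6.5]
grip_width: 0.0565
grasp_force: 66.3
clock: 28.78
eef_pos: [0.6346, 0.0805, 0.1418]
tool_rot: [0.66, 0.751, 0.003, 0.003]
ft_force: [-0.6, 0.3, 0.1]
grip_width: 0.0851
grasp_force: 0.0
wrist [0.6312 0.0824] dia 0.0582 z 0.0902 n 5115
scene [0.6323 0.0819] dia 0.0587 z 0.0894 n 432
clock: 29.75
eef_pos: [0.3526, 0.0443, 0.2376]
tool_rot: [0.66, 0.751, 0.0, 0.0]
ft_force: [0.0, -0.1, 0.1]
grip_width: 0.0849
grasp_force: 0.0
top [ 0.6622 -0.171 ] dia 0.0337 z 0.0529 n 181
scene [ 0.6638 -0.1696] dia 0.0345 z 0.0534 n 173
top [ 0.6527 -0.0877] dia 0.0419 z 0.0649 n 286
scene [ 0.6539 -0.0858] dia 0.044 z 0.0653 n 268
top [ 0.642  -0.0028] dia 0.05 z 0.0769 n 423
scene [ 0.6437 -0.0015] dia 0.0503 z 0.0775 n 391
top [0.6309 0.0796] dia 0.0585 z 0.0889 n 577
scene [0.632  0.0823] dia 0.059 z 0.0894 n 536
```

View pics/fin.png

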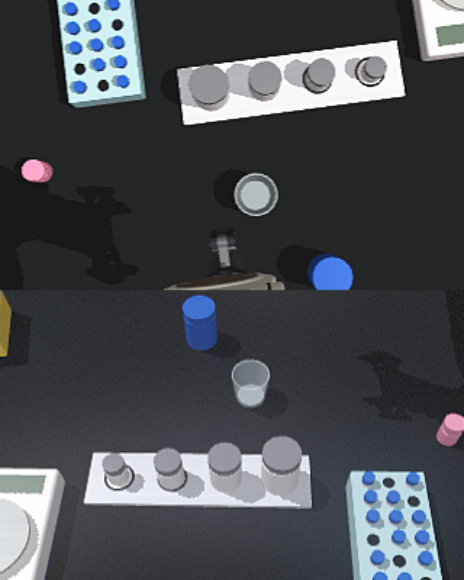

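The four jars stand upright on their marks, with the smallest at the balance end (top panel, (372,68)) and the largest at the far end (210,87). All are within about 1.5 mm of centre. The beaker at (256,194) has not been touched, and the arm is clear of everything.

```bash
python3 -c "from workcell import workorder;print(workorder.job_done())"
```

```text
the job is handed in; nothing more can be done
None
```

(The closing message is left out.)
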